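# Chock a spring-lidded cheese bin open and take out the cheese

### The job

Use the blue block to drive the red roller foot of the bin's opener arm in along the front of the bin until the spring lid stands wide open (about upright) and stays so by itself with only the block holding it. Then take the loaf cheese out of the bin and set it down gently, lying flat within the edges of the empty wooden board, leaving the lid propped open by the block and the other cheeses and the bowl where they are.

Things in the scene. Friction and masses are not known exactly. Their poses are not given: they have to be found in the camera images.
- bin: White open-topped bin fixed to the table, 200 mm (its x) by 180 mm (its y) by 100 mm high, walls 5 mm; origin at the centre of its underside. A wooden inner floor lies 30 mm above the table. A clear lid with a grey frame covers it, its hinge along the bin's x on the +y side (98 mm from the centre, 108 mm up); its free edge is on the -y side. It stands turned by up to 0.15 rad.
- lid (a joint): Angle of the lid, rad: 0 closed, 1.57 upright, stop at 1.66. The free edge rises and swings over towards the bin's +y side, where the open lid stands up to 310 mm above the table. A light spring and its weight shut it (about 0.2 N m at the start, under 0.1 N m when open). An opener arm fixed to the lid hangs from the hinge in front of the bin's -x wall and turns with the lid.
- foot (a point): Centre of the opener arm's foot, a red free-turning roller 16 mm thick, 56 mm long along the bin's x, 85 mm from the hinge axis, at x = -150 mm in the bin's frame. Lid shut: y = +158 mm, 48 mm up. Pushed towards the bin's -y it swings under the hinge (lowest 23 mm up) and opens the lid; at the lid's stop y = +33 mm, 53 mm up. It takes up to 4 N, with the block's friction under 15 N.
- chock_center (a point): Centre (35 mm up) of the blue block, loose on the table: 70 mm (its x) by 120 mm (its y) by 70 mm high, about 0.75 kg. It starts in front of the bin's -x wall line, on the +y side of the foot, its y about along the bin's y (yaw within 0.12 rad), a gap of 10 to 70 mm from the foot. Sliding it towards the bin's -y drives the foot; its weight on the table then holds the lid's spring by friction.
- cheese_center (a point): Centre of the orange loaf cheese lying in the bin: 120 mm (its x) by 56 mm (its y) by 50 mm high, about 0.36 kg; its x is along the bin's x within 0.2 rad.
- cheese_end_a (a point): Centre of the cheese's +x end face, 60 mm from its centre.
- cheese_end_b (a point): Centre of the cheese's -x end face, 60 mm from its centre.
- board: Bare wooden board fixed to the table on the bin's -y side, 200 mm (its x) by 140 mm (its y), 20 mm thick; origin at the centre of its underside.
- wheel_a: Orange cheese wheel, 116 mm across, 75 mm high, at the back of the work area, behind the board or behind the bin's hinge side; origin at the centre of its underside. Leave it.
- wheel_b: Orange cheese wheel like wheel_a, also at the back. Leave it.
- bowl: Steel bowl, 150 mm across, 60 mm high, behind the blue block; origin at the centre of its underside. Leave it.
Mind the look-alikes: they are no part of the job. What is shaped like the board but green is not meant.

How it is judged:
By the outcome, as a careful person would: the job done as asked, in the order asked, and still so for the second after the job is handed in, with the robot touching nothing.
It also fails if it takes over 61 s, if anything falls off the work surface, if the arm or the gripper's body presses on something with over 40 N, if the wrist force passes 120 N, or if a joint passes its speed limit or range.

### The arm

A 7-joint arm with a two-finger parallel gripper is mounted at the origin on the work surface. World frame = base frame: x ahead of the robot, y to its left, z up, the work surface at z = 0. Lengths are in m, angles in rad, forces in N, time in s.
With the tool pointing down it reaches from about 0.425 to 0.95 m from the base axis. Payload 4.7 kg.
Tool frame: the origin (TCP) lies between the finger pads; the fingertips stand 14 mm ahead of it and the grasp point (between the pads) lies 5 mm behind it; z points along the fingers, x is the direction in which the jaws open and shut, and the axes are right-handed (so a half turn about z gives the same grasp; the last joint's range is limited). The gripper opens to 87 mm and grips with 3 to 60 N. Pads are 19 mm wide; open, the fingers measure 117 mm over their backs; the gripper's body (75 mm by 190 mm) begins 51 mm behind the grasp point.
Start: joints at [1.275, 0.469, -0.049, 1.532, 0.024, 1.141, -0.082], TCP at [0.178, -0.651, 0.237] pointing down, gripper open.
Joint ranges: [-2.59, 2.59], [-0.33, 1.99], [-1.39, 1.29], [0.1, 2.45], [-1.04, 4.18], [0.21, 1.99], [-2.66, 2.66]. Speed limits (rad/s): [2.57, 2.57, 3.14, 3.14, 3.14, 3.14, 3.14].

### API

Orientations are given as a rotation vector (axis times angle).
In Python, from station import manip gives the robot as it stands.
- The arm moves only by the tool arm_command, never from a script. Its argument "motion" is text: rows parted by semicolons, each of 5 numbers parted by spaces: the shift along the tool's x, y, z in cm, then the turn about the tool's z in degrees, then the finger opening in cm, from 0 to 8.7. A call has 1 to 20 rows; each row is the pose to reach, as a shift and turn from the pose commanded when the call began, along the tool's axes at that moment; what a row does not reach only later rows make up. A row lasts 1/10 s, in which the tool goes at most 50 mm and 8.59 degrees, less where a joint would pass 70% of its speed; a pose out of reach is approached as far as the arm can. A call with a gripper value outside its range is refused whole. The fingers move at their own pace and stop on an object; "grip_force" is the grip in N (left out, the last holds). Time passes only in rows, so rows that repeat a pose let the fingers close. It gives the time, the measured TCP pose, the force and the opening at its end, in the units of the state.
- manip.get_state(): the state, without advancing time (a new reading comes with each control period).
- manip.get_image(name): name is "scene" or "side" or "wrist"; returns a dict with "pixels" (480x640x3 uint8, blue, green, red), "depth" (480x640 float32, m along the optical axis (not along the pixel's ray), 0 where there is no reading), "mtx" (3x3 intrinsics, pixels), "cam_to_world" (4x4, takes a point from camera to world coordinates). Camera axes: x right, y up, looking along -z (the intrinsics and any distortion apply to the point x, -y, -z); pixel columns grow to the right and rows downward; lengths in m; the calibration is good to about 2 mm. A picture is of the moment at which its call begins.
- manip.finish_job(): hands the job in, once; it reports no verdict.
The state is a dict: "time_s": time; "qpos": joint angles; "dq": joint speeds; "tau": joint torques, N m; "tcp_pos": TCP position; "tcp_rot": TCP orientation; "force": force on the tool from outside, world axes, zero at the start; "ft_torque": the same for the moment, N m; "finger_gap": opening from 0.0 (shut) to 1.0 (fully open).
Only numpy, scipy, OpenCV 4.12 (cv2) and the standard library are available. Lean on these libraries where they do the work, as an engineer would, in place of code of your own. Each camera call takes 0.05 s, during which the arm holds its last target. There are 200 camera calls.

## Working session

There is one attempt and no reset: what is moved stays moved. The work goes in short steps, Python scripts to look and compute and a tool call to move; the robot and the scene stay as the last step left them, time stands still between calls to the robot, and variables do not carry over. Pictures are saved under pics/ and viewed, about 8 in all and at most 12, crops included, and the job is handed in when it is done.

Besides the shell and the picture viewer there is one more tool, called after "Request:" as name(argument=value, ...), one argument or row to a line, values as JSON. arm_command: Moves the arm, as the interface text tells. Its arguments: {"type":"object","properties":{"motion":{"type":"string"},"grip_force":{"type":"number"}},"required":["motion"]}

```bash
mkdir -p pics
cat > h.py <<'E'
import numpy as np, cv2
from station import manip
def grab(n):
    d=manip.get_image(n); return d
def pts(d):
    z=d["depth"]; K=d["mtx"]; v,u=np.mgrid[:480,:640]
    P=np.stack([(u-K[0,2])/K[0,0]*z,-(v-K[1,2])/K[1,1]*z,-z],-1)
    T=d["cam_to_world"]; return P@T[:3,:3].T+T[:3,3]
E
python3 - <<'E'
from h import *
print(manip.get_state())
a=[]
for n in("scene","side"):
    d=grab(n);np.savez(n+"0.npz",**d);a.append(d["pixels"]);print(n,d["cam_to_world"].round(3).tolist(),d["mtx"].tolist(),(d["depth"]==0).mean(), [k for k in d])
    cv2.imwrite(f"pics/{n}0.png",d["pixels"])
E
```

```text
{'time_s': 0.0, 'qpos': array([ 1.27509633,  0.46946873, -0.04860331,  1.53368301,  0.02413092,
        1.14098639, -0.08229646]), 'dq': array([-0.00035529, -0.00081007,  0.00027997,  0.00044452,  0.00044746,
       -0.00141162, -0.00061081]), 'tau': array([ 4.62518642e-05, -5.07972014e+01, -8.08142242e-02, -2.36154628e+01,
       -6.13027392e-02,  3.78148688e-02,  1.71712372e-04]), 'tcp_pos': array([ 0.17781987, -0.6505706 ,  0.23548566]), 'tcp_rot': array([-2.49633556,  1.90549876,  0.00253261]), 'force': array([ 0.60757759, -0.31495278, -0.61388766]), 'ft_torque': array([ 0.01961387,  0.00919151, -0.00245499]), 'finger_gap': 1.0013784609916185}
scene [[-0.611, -0.649, 0.453, 1.052], [0.791, -0.489, 0.367, 0.413], [-0.016, 0.583, 0.813, 1.071], [0.0, 0.0, 0.0, 1.0]] [[588.2019132275515, 0.0, 314.69356781647684], [0.0, 588.2019132275515, 225.5781189800915], [0.0, 0.0, 1.0]] 0.004026692708333333 ['pixels', 'depth', 'mtx', 'cam_to_world']
side [[-0.681, 0.429, -0.594, -0.211], [-0.732, -0.4, 0.551, 0.64], [-0.001, 0.81, 0.587, 0.82], [0.0, 0.0, 0.0, 1.0]] [[535.0201599857265, 0.0, 310.43350782049237], [0.0, 535.0201599857265, 240.82944669620986], [0.0, 0.0, 1.0]] 0.003938802083333333 ['pixels', 'depth', 'mtx', 'cam_to_world']
```

View pics/scene0.png

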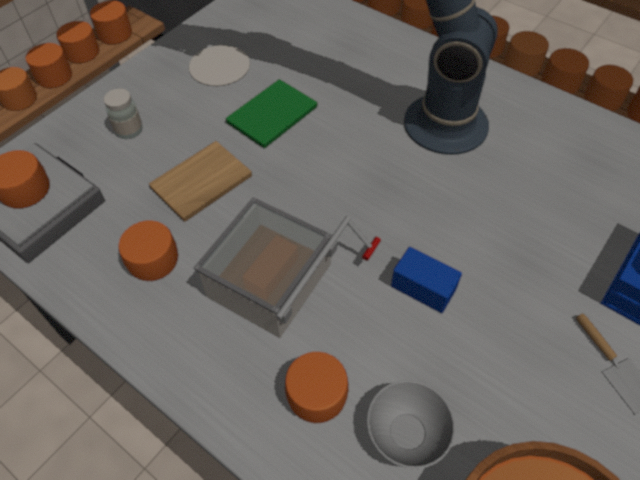

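View pics/side0.png

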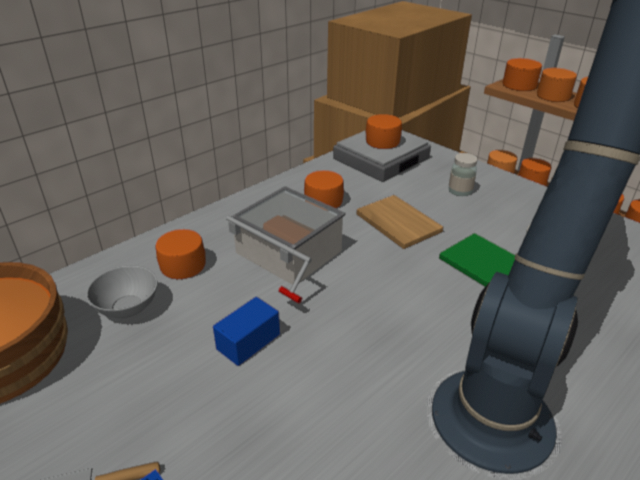

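Scene view: bin (265,255), red foot (372,248), blue block (426,278), wooden board (200,180), wheels (149,250) and (317,386), bowl (410,423). Look-alikes: the green board (272,112), a blue crate at the right edge (630,290) and the wheel on the scale (20,178). The loaf cheese shows through the lid at about (275,265).

```bash
cat >> h.py <<'E'
def rect(p):
    r=cv2.minAreaRect((p[:,:2]*1000).astype(np.float32)); return np.round(r[0],1),np.round(r[1],1),round(r[2],1)
def clus(m,minpx=60):
    n,l,s,c=cv2.connectedComponentsWithStats(m.astype(np.uint8)); return [(l==i,c[i]) for i in range(1,n) if s[i,4]>=minpx]
E
python3 - <<'E'
from h import *
for n in("scene","side"):
    d=dict(np.load(n+"0.npz"));P=pts(d);z=P[...,2];hsv=cv2.cvtColor(d["pixels"],cv2.COLOR_BGR2HSV);H,S,V=cv2.split(hsv)
    print("==",n)
    def rep(nm,m,minpx=60):
        for k,c in clus(m,minpx):
            q=P[k]; print(nm,c.round(),k.sum(),*rect(q),"z",np.percentile(q[:,2],[5,50,95]).round(3))
    work=(np.hypot(P[...,0],P[...,1])<1.1)
    rep("blue top",(H>100)&(H<130)&(S>120)&(abs(z-.07)<.006)&work)
    rep("red",((H<4)|(H>176))&(S>190)&(z>.0)&(z<.12)&work,20)
    rep("woodboard",(H>8)&(H<28)&(S>60)&(abs(z-.02)<.006)&work,200)
    rep("wheel",(H<14)&(S>150)&(abs(z-.075)<.006)&work,200)
    rep("rim/lid",(S<60)&(abs(z-.108)<.014)&work,100)
    rep("cheese",(H<20)&(S>60)&(z<.095)&(z>.025)&work,200)
    rep("bowl",(S<60)&(abs(z-.057)<.005)&work,60)
E
```

```text
== scene
blue top [428. 272.] 1804 [447.6 206.8] [ 70. 119.] 4.3 z [0.066 0.069 0.073]
blue top [625. 293.] 109 [260.9 535.6] [52.9  7.7] 89.2 z [0.066 0.07  0.075]
red [371. 249.] 100 [458.5  81.6] [56.3 11.2] 7.8 z [0.051 0.054 0.058]
woodboard [199. 179.] 3861 [ 516.6 -361.2] [146.3 200.9] 80.6 z [0.016 0.019 0.023]
woodboard [596. 335.] 388 [342.6 530.6] [99.  19.5] 63.8 z [0.015 0.018 0.022]
wheel [145. 243.] 1754 [ 738.7 -291.2] [107.5 106.3] 26.5 z [0.071 0.074 0.078]
wheel [316. 382.] 2857 [759.1 170.5] [106.2 107. ] 38.9 z [0.071 0.074 0.077]
rim/lid [117.  99.] 477 [ 501.3 -633.3] [64.4 60.9] 47.3 z [0.098 0.108 0.112]
rim/lid [464. 107.] 152 [25.1 49.7] [21.7 93.8] 64.4 z [0.095 0.106 0.119]
rim/lid [266. 252.] 7174 [595.2 -55.7] [263.2 219.7] 5.5 z [0.105 0.11  0.113]
cheese [620.   7.] 615 [-649.9  161.4] [ 63.8 158.1] 18.1 z [0.036 0.053 0.066]
cheese [ 30. 197.] 494 [ 812.8 -589.9] [ 55.4 112.3] 66.0 z [0.064 0.08  0.094]
cheese [147. 248.] 2586 [ 738.2 -290. ] [112.7 112.1] 30.0 z [0.035 0.073 0.077]
cheese [316. 386.] 3535 [758.6 170.2] [111.9 112.1] 25.7 z [0.043 0.
[... 1172 characters left out ...]
 0.093]
cheese [324. 186.] 1106 [ 735.6 -288.2] [110.7 114.1] 68.2 z [0.034 0.071 0.076]
cheese [180. 250.] 1751 [753.9 171.8] [114.7 111.8] 0.5 z [0.031 0.072 0.076]
cheese [ 35. 356.] 2306 [662.  530.5] [ 52.2 206.2] 34.3 z [0.029 0.056 0.091]
bowl [382. 147.] 1194 [ 801.6 -618.4] [215.3 232. ] 2.2 z [0.055 0.059 0.061]
bowl [463. 178.] 80 [ 490.  -614.2] [69.3 33.2] 32.3 z [0.052 0.057 0.061]
bowl [325. 244.] 111 [528.7 -95.3] [  6.9 130.5] 7.5 z [0.053 0.057 0.061]
bowl [258. 247.] 148 [629.2  32. ] [166.6   7.9] 6.2 z [0.052 0.056 0.061]
bowl [120. 286.] 552 [715.5 339.8] [148.1 150.9] 78.8 z [0.053 0.057 0.06 ]
bowl [491. 422.] 183 [-13.4  47.6] [115.4  35. ] 17.6 z [0.053 0.056 0.062]
```

Run:
```python
from h import *
def fit(p):
    vx,vy,x0,y0=cv2.fitLine((p[:,:2]*1000).astype(np.float32),cv2.DIST_HUBER,0,.01,.01).ravel();return vx,vy,x0,y0
th=.112;c=np.array([624,-57.])
for it in range(2):
  R=np.array([[np.cos(th),-np.sin(th)],[np.sin(th),np.cos(th)]])
  for n in("scene","side"):
    d=dict(np.load(n+"0.npz"));P=pts(d);w=P.reshape(-1,3).copy();b=(w[:,:2]*1000-c)@R
    z=w[:,2]*1000;ok=(z>35)&(z<85)
    for nm,m in(("-x wall",(abs(b[:,0]+100)<9)&(abs(b[:,1])<70)),("+y wall",(abs(b[:,1]-90)<9)&(abs(b[:,0])<80))):
        m=m&ok
        if m.sum()>50:
            q=fit(w[m]);print(n,nm,m.sum(),"ang",np.degrees(np.arctan(q[1]/q[0])).round(2),"pos",np.median(b[m],0).round(1))
    m=(z>60)&(z<135)&(b[:,0]<-108)&(b[:,0]>-200)&(abs(b[:,1]-90)<110)
    s=np.c_[b[m],z[m]]
    print(n,"arm",m.sum(),[ (int(k),np.percentile(s[abs(s[:,2]-k)<5,0],[5,50,95]).round(0).tolist(),np.median(s[abs(s[:,2]-k)<5,1]).round(0)) for k in range(60,130,10) if (abs(s[:,2]-k)<5).sum()>3])
    hsv=cv2.cvtColor(d["pixels"],cv2.COLOR_BGR2HSV).reshape(-1,3)
    for nm,m in(("red",((hsv[:,0]<4)|(hsv[:,0]>176))&(hsv[:,1]>190)&(z>0)&(z<120)&(abs(b[:,0]+150)<60)&(abs(b[:,1]-150)<60)),("blue",(abs(hsv[:,0].astype(int)-115)<15)&(hsv[:,1]>120)&(abs(z-70)<6)&(abs(b[:,0]+150)<150)&(abs(b[:,1]-280)<150))):
        r=cv2.minAreaRect(b[m].astype(np.float32));print(nm,r)
    m=(abs(z-110)<6)&(abs(b[:,0])<130)&(abs(b[:,1])<130)
    print("lid ext",np.percentile(b[m],[1,99],axis=0).round(1).tolist())
  break
d=dict(np.load("scene0.npz"));cv2.imwrite("pics/crop0.png",cv2.resize(d["pixels"][190:330,180:480],None,fx=2.6,fy=2.6,interpolation=cv2.INTER_CUBIC))
```

```text
scene +y wall 273 ang 6.64 pos [-12.4  87.1]
scene arm 266 [(60, [-155.0, -150.0, -145.0], np.float64(145.0)), (70, [-154.0, -147.0, -145.0], np.float64(138.0)), (80, [-153.0, -149.0, -144.0], np.float64(129.0)), (90, [-154.0, -149.0, -145.0], np.float64(116.0)), (100, [-155.0, -149.0, -146.0], np.float64(107.0)), (110, [-155.0, -134.0, -111.0], np.float64(97.0)), (120, [-145.0, -122.0, -109.0], np.float64(97.0))]
red ((-149.00234985351562, 156.23988342285156), (56.303123474121094, 11.153018951416016), 1.3472013473510742)
blue ((-145.8105010986328, 281.8995666503906), (119.0091552734375, 69.97525787353516), 87.91187286376953)
lid ext [[-101.7, -100.8], [100.1, 100.7]]
side -x wall 537 ang -83.41 pos [-98.9  -7. ]
side +y wall 706 ang 6.84 pos [ 3.4 88.1]
side arm 248 [(60, [-155.0, -153.0, -147.0], np.float64(144.0)), (70, [-156.0, -153.0, -146.0], np.float64(137.0)), (80, [-155.0, -153.0, -146.0], np.float64(127.0)), (90, [-155.0, -151.0, -148.0], np.float64(117.0)), (100, [-155.0, -152.0, -134.0], np.float64(105.0)), (110, [-154.0, -135.0, -112.0], np.float64(99.0))]
red ((-152.36595153808594, 159.2168731689453), (52.97918701171875, 12.146135330200195), 1.9282119274139404)
blue ((-149.1962432861328, 283.9017333984375), (118.69361877441406, 70.61273956298828), 88.5835189819336)
lid ext [[-109.7, -99.7], [100.5, 102.7]]
```

View pics/crop0.png

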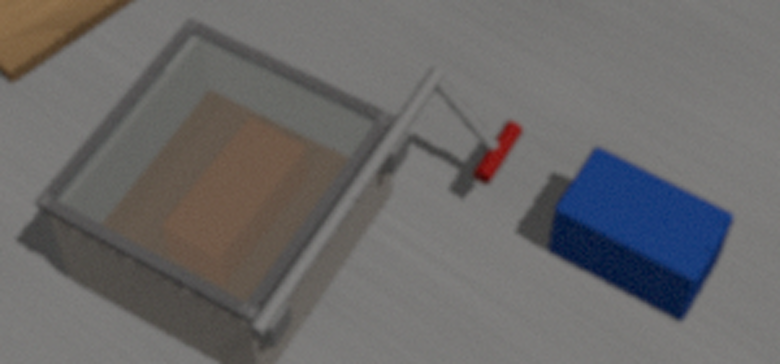

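Crop: the lid is shut, with the loaf visible through it at (240,180). The opener arm meets the red roller (500,150) at mid-length. The block's (640,230) left face looks toward the roller. Similar items have been ruled out by size, position and colour: the right-edge crate and the green board.

```bash
cat >> h.py <<'E'
from scipy.spatial.transform import Rotation as Ro
TH=.117;C=np.array([.6245,-.057]);RB=np.array([[np.cos(TH),-np.sin(TH)],[np.sin(TH),np.cos(TH)]])
def b2w(x,y): return RB@np.array([x,y])/1000+C      # bin mm -> world m
def w2b(p): return (np.asarray(p)[...,:2]-C)@RB*1000
def shift(targets,yaw,start=None):
    """world targets (m) -> tool shifts cm, turn deg; yaw = world angle of tool x, deg"""
    s=manip.get_state();R=Ro.from_rotvec(s["tcp_rot"]).as_matrix();a=np.degrees(np.arctan2(R[1,0],R[0,0]))
    print("t",round(s["time_s"],2),"tcp",s["tcp_pos"].round(4),"bin",w2b(s["tcp_pos"]).round(1),"yaw",a.round(1),"tilt",R[:,2].round(3),"turn",round((a-yaw+90)%180-90,1),"F",s["force"].round(1),"gap",round(s["finger_gap"]*87,1),"q",s["qpos"].round(2))
    for t in targets: print(np.round(R.T@(np.asarray(t)-s["tcp_pos"])*100,2))
E
python3 - <<'E'
from h import *
shift([(.5,0,.25),(*b2w(-150,372),.2),(*b2w(-150,372),.035)],6.7)
E
```

```text
t 0.1 tcp [ 0.1778 -0.6506  0.2356] bin [-512.9 -537.4] yaw -74.7 tilt [-0.001  0.002 -1.   ] turn -81.4 F [-0.9 -1.  -0.9] gap 87.0 q [ 1.28  0.47 -0.05  1.53  0.02  1.14 -0.08]
[-54.27 -48.23  -1.35]
[-84.5  -49.45   3.71]
[-84.48 -49.46  20.21]
```

Request:
arm_command(
  motion="-54.3 -48.2 -1.4 -81.4 4; -54.3 -48.2 -1.4 -81.4 4; -54.3 -48.2 -1.4 -81.4 4; -54.3 -48.2 -1.4 -81.4 4; -54.3 -48.2 -1.4 -81.4 4; -54.3 -48.2 -1.4 -81.4 4; -54.3 -48.2 -1.4 -81.4 4; -54.3 -48.2 -1.4 -81.4 4; -54.3 -48.2 -1.4 -81.4 4; -54.3 -48.2 -1.4 -81.4 4; -54.3 -48.2 -1.4 -81.4 4; -54.3 -48.2 -1.4 -81.4 4; -54.3 -48.2 -1.4 -81.4 4; -54.3 -48.2 -1.4 -81.4 4; -84.5 -49.4 3.7 -81.4 4; -84.5 -49.4 3.7 -81.4 4; -84.5 -49.4 3.7 -81.4 4; -84.5 -49.4 3.7 -81.4 4; -84.5 -49.4 3.7 -81.4 4; -84.5 -49.4 3.7 -81.4 4",
)

```text
time_s: 2.1
tcp_pos: [0.4358, 0.2695, 0.2032]
tcp_rot: [3.136, 0.182, -0.0]
force: [0.6, -0.6, -0.3]
finger_gap: 0.455
```

Run:
```python
from h import *
shift([(*b2w(-150,372),.1),(*b2w(-150,372),.035)],6.7)
cv2.imwrite("pics/a.png",grab("side")["pixels"])
```

```text
t 2.1 tcp [0.4358 0.2695 0.2032] bin [-149.3  346.3] yaw 6.7 tilt [ 0.    -0.001 -1.   ] turn -0.0 F [ 0.6 -0.6 -0.3] gap 39.6 q [ 0.03  0.34 -0.81  1.92  0.3   1.   -0.8 ]
[-0.07 -2.58 10.31]
[-0.07 -2.58 16.81]
```

View pics/a.png

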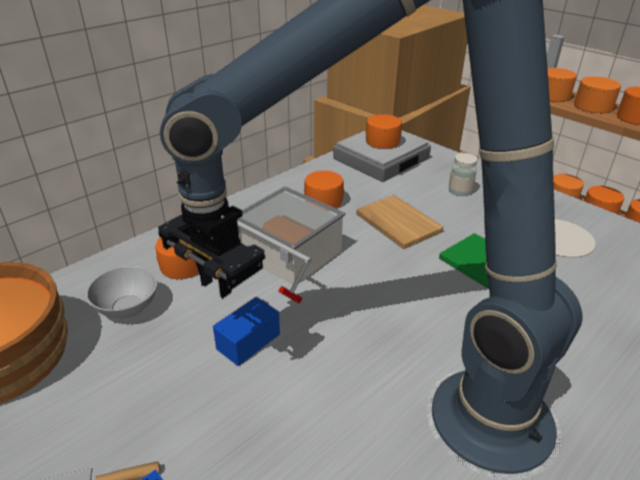

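Request:
arm_command(
  motion="0 -2.6 3 0 4; 0 -2.6 8 0 4; 0 -2.6 12 0 4; 0 -2.6 15 0 4; 0 -2.6 16.8 0 4; 0 -2.6 16.8 0 4; 0 -1.6 16.8 0 4; 0 -0.6 16.8 0 4; 0 0.4 16.8 0 4; 0 1.4 16.8 0 4; 0 2.4 16.8 0 4; 0 3.4 16.8 0 4; 0 4.4 16.8 0 4; 0 4.4 16.8 0 4",
)

```text
time_s: 3.55
tcp_pos: [0.4426, 0.2228, 0.0365]
tcp_rot: [3.136, 0.18, 0.003]
force: [-0.1, 0.7, 0.7]
finger_gap: 0.46
```

```bash
cat >> h.py <<'E'
def blue(d,P):
    H,S,V=cv2.split(cv2.cvtColor(d["pixels"],cv2.COLOR_BGR2HSV));b=w2b(P)
    m=(H>100)&(H<130)&(S>120)&(abs(P[...,2]-.07)<.006)&(abs(b[...,0]+150)<120)
    r=cv2.minAreaRect(b[m].astype(np.float32));return np.round(r[0],1),np.round(r[1],1),round(r[2],1)
def red(d,P):
    H,S,V=cv2.split(cv2.cvtColor(d["pixels"],cv2.COLOR_BGR2HSV));b=w2b(P);z=P[...,2]
    m=((H<4)|(H>176))&(S>170)&(z>0)&(z<.12)&(abs(b[...,0]+150)<40)&(abs(b[...,1]-90)<100)
    return m.sum(),np.median(b[m],0).round(1),np.median(z[m]).round(3)
def lid(P):
    b=w2b(P);z=P[...,2]*1000;m=(abs(b[...,0])<96)&(z>125)&(z<330)&(b[...,1]>-110)&(b[...,1]<150)
    if m.sum()<80: return m.sum()
    a=np.degrees(np.arctan2(z[m]-108,98-b[m][:,1]));r=np.hypot(z[m]-108,98-b[m][:,1]);k=r>60
    return m.sum(),np.percentile(a[k],[10,50,90]).round(1),np.percentile(r,98).round()
E
python3 - <<'E'
from h import *
shift([],6.7)
for n in("scene","side"):
    d=grab(n);P=pts(d);print(n,blue(d,P),red(d,P),lid(P))
E
```

```text
t 3.55 tcp [0.4426 0.2228 0.0365] bin [-148.   299.1] yaw 6.6 tilt [ 0.002 -0.001 -1.   ] turn -0.1 F [-0.1  0.7  0.7] gap 40.0 q [-0.03  0.55 -0.66  2.09  0.55  0.67 -0.95]
scene (array([-142.8,  228.6]), array([ 70.7, 118.4]), 0.9) (np.int64(106), array([-144.4,  157.9]), np.float64(0.055)) 0
side (array([-147.5,  198.6]), array([66.8, 55.5]), 2.4) (np.int64(23), array([-177. ,  159.6]), np.float64(0.052)) 0
```

Request:
arm_command(
  motion="0 0.7 0 0 4; 0 1.4 0 0 4; 0 2.1 0 0 4; 0 2.8 0 0 4; 0 3.5 0 0 4; 0 4.2 0 0 4; 0 4.9 0 0 4; 0 5.6 0 0 4; 0 6.3 0 0 4; 0 7.0 0 0 4; 0 7.7 0 0 4; 0 8.4 0 0 4; 0 8.4 0 0 4",
)

```text
time_s: 4.95
tcp_pos: [0.4515, 0.1425, 0.0361]
tcp_rot: [-3.133, -0.185, -0.002]
force: [-1.4, 6.4, 1.8]
finger_gap: 0.461
```

Run:
```python
from h import *
shift([],6.7)
for n in("scene","side"):
    d=grab(n);P=pts(d);print(n,blue(d,P),red(d,P),lid(P))
    if n=="scene": cv2.imwrite("pics/b.png",d["pixels"])
```

```text
t 4.95 tcp [0.4515 0.1425 0.0361] bin [-148.6  218.3] yaw 6.8 tilt [ 0.001  0.003 -1.   ] turn 0.1 F [-1.4  6.4  1.8] gap 40.1 q [ 0.14  0.53 -0.67  2.14  0.55  0.64 -0.79]
scene (array([-142.4,  148.5]), array([ 69.5, 117.1]), 0.7) (np.int64(0), array([nan, nan]), np.float64(nan)) (np.int64(7457), array([63.2, 64.1, 64.9]), np.float64(199.0))
side (array([-147.9,  151.3]), array([ 66.5, 119. ]), 0.8) (np.int64(32), array([-175.1,   72.4]), np.float64(0.031)) (np.int64(1148), array([63.2, 64.5, 65.6]), np.float64(196.0))
  return _methods._mean(a, axis=axis, dtype=dtype,
  ret = um.true_divide(
  ret = ret.dtype.type(ret / rcount)
```

View pics/b.png

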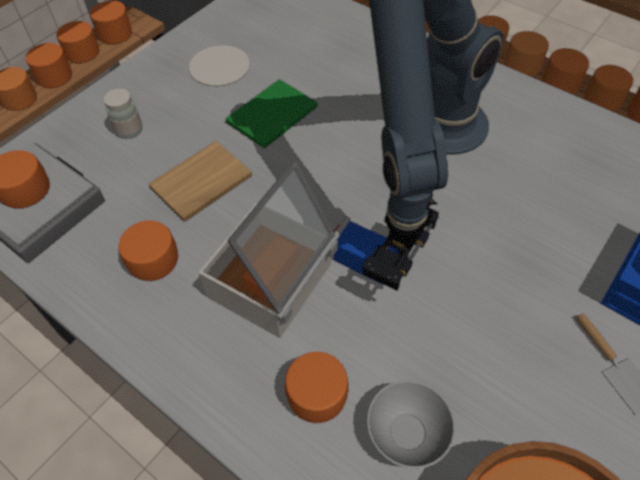

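Lid is at 64°, with the block (370,250) under the opener arm and pushing it correctly. The push continues.

Request:
arm_command(
  motion="0 0.5 0 0 4; 0 1.0 0 0 4; 0 1.5 0 0 4; 0 2.0 0 0 4; 0 2.0 0 0 4",
)

```text
time_s: 5.55
tcp_pos: [0.4539, 0.1228, 0.0361]
tcp_rot: [-3.133, -0.186, -0.003]
force: [-0.8, 5.3, 0.8]
finger_gap: 0.456
```

```bash
python3 - 2>/dev/null <<'E'
from h import *
shift([],6.7)
for n in("scene","side"):
    d=grab(n);P=pts(d);print(n,blue(d,P),red(d,P),lid(P))
E
```

```text
t 5.55 tcp [0.4539 0.1228 0.0361] bin [-148.4  198.5] yaw 6.8 tilt [ 0.002  0.003 -1.   ] turn 0.1 F [-0.8  5.3  0.8] gap 39.7 q [ 0.18  0.53 -0.67  2.15  0.55  0.63 -0.75]
scene (array([-151.7,  126.1]), array([81.5, 96.2]), 46.8) (np.int64(0), array([nan, nan]), np.float64(nan)) (np.int64(4423), array([86. , 86.7, 87.2]), np.float64(199.0))
side (array([-151.5,  128.3]), array([ 67.1, 118.9]), 6.8) (np.int64(47), array([-171.5,   44.4]), np.float64(0.047)) (np.int64(1582), array([86.2, 87.1, 88. ]), np.float64(197.0))
```

Request:
arm_command(
  motion="0 0.25 0 0 4; 0 0.5 0 0 4; 0 0.5 0 0 4",
)

```text
time_s: 5.95
tcp_pos: [0.4544, 0.1184, 0.0361]
tcp_rot: [-3.133, -0.186, -0.003]
force: [-0.7, 6.2, -0.5]
finger_gap: 0.459
```

```bash
python3 - 2>/dev/null <<'E'
from h import *
shift([],6.7)
for n in("scene","side"):
    d=grab(n);P=pts(d);print(n,blue(d,P),red(d,P),lid(P))
E
```

```text
t 5.95 tcp [0.4544 0.1184 0.0361] bin [-148.5  194. ] yaw 6.8 tilt [ 0.002  0.004 -1.   ] turn 0.1 F [-0.7  6.2 -0.5] gap 40.0 q [ 0.19  0.53 -0.67  2.15  0.55  0.63 -0.74]
scene (array([-142.7,  124.5]), array([ 68.6, 116.4]), 1.3) (np.int64(0), array([nan, nan]), np.float64(nan)) (np.int64(3767), array([89.8, 90.5, 90.9]), np.float64(199.0))
side (array([-149.6,  124.9]), array([ 69. , 117.9]), 5.3) (np.int64(52), array([-169.6,   39.7]), np.float64(0.051)) (np.int64(1761), array([90. , 90.9, 91.7]), np.float64(197.0))
```

Request:
arm_command(
  motion="0 0.1 0 0 4; 0 0.2 0 0 4; 0 0.2 0 0 4; 0 -0.5 0 0 4; 0 -2 0 0 4; 0 -4 0 0 4; 0 -6 0 0 4; 0 -8 -4 0 4; 0 -8 -9 0 4; 0 -8 -14 0 4; 0 -8 -19 0 8.7; 0 -8 -24 0 8.7; 0 -8 -29 0 8.7; 0 -8 -34 0 8.7; 0 -8 -36 0 8.7; 0 -8 -36 0 8.7",
)

```text
time_s: 7.65
tcp_pos: [0.4458, 0.1958, 0.3988]
tcp_rot: [3.136, 0.181, 0.009]
force: [-0.1, 0.4, -0.5]
finger_gap: 0.922
```

```bash
python3 - 2>/dev/null <<'E'
from h import *
shift([],6.7)
for n in("scene","side"):
    d=grab(n);P=pts(d);print(n,blue(d,P),red(d,P),lid(P));np.savez(n+"1.npz",**d)
    b=w2b(P);H,S,V=cv2.split(cv2.cvtColor(d["pixels"],cv2.COLOR_BGR2HSV))
    m=(abs(P[...,2]-.08)<.007)&(abs(b[...,0])<93)&(abs(b[...,1])<83)&(S>100)
    r=cv2.minAreaRect(b[m].astype(np.float32));print("cheese",m.sum(),r,np.median(P[...,2][m]))
    cv2.imwrite(f"pics/c_{n}.png",d["pixels"])
E
```

```text
t 7.65 tcp [0.4458 0.1958 0.3988] bin [-148.  272.] yaw 6.6 tilt [ 0.006  0.    -1.   ] turn -0.1 F [-0.1  0.4 -0.5] gap 80.2 q [ 0.33  0.12 -0.9   1.68  0.1   1.38 -0.48]
scene (array([-142.8,  123. ]), array([116.1,  71.2]), 89.9) (np.int64(0), array([nan, nan]), np.float64(nan)) (np.int64(3519), array([91.2, 91.8, 92.3]), np.float64(199.0))
cheese 1023 ((-3.5824050903320312, 3.9676780700683594), (56.0981330871582, 119.13968658447266), 88.3721923828125) 0.07929280512177395
side (array([-145.6,  123.2]), array([121.6,  70.9]), 90.0) (np.int64(52), array([-166.3,   38.6]), np.float64(0.054)) (np.int64(3688), array([91.4, 92.2, 93.1]), np.float64(196.0))
cheese 276 ((-40.577789306640625, -5.3056640625), (48.40945053100586, 88.11119079589844), 42.15758514404297) 0.0785538213971852
```

View pics/c_scene.png

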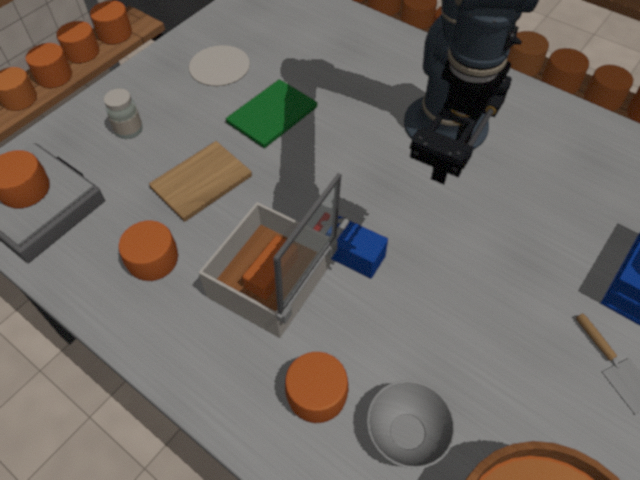

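Lid stands at about 92° on the block alone, with the robot clear. The loaf (265,270) sits close to the hinge side, so the gripper body could touch the lid. I'll measure the lid's front face before the grasp.

```bash
python3 - 2>/dev/null <<'E'
from h import *
for n in("scene","side"):
    d=dict(np.load(n+"1.npz"));P=pts(d);b=w2b(P);z=P[...,2]*1000
    for lo,hi in((105,120),(120,140),(140,170),(200,250),(280,295),(295,306),(306,325)):
        m=(abs(b[...,0])<100)&(z>lo)&(z<hi)&(b[...,1]>60)&(b[...,1]<150)
        if m.sum()>5: print(n,lo,m.sum(),np.percentile(b[m][:,1],[1,10,50,90,99]).round(1))
shift([(*b2w(-4,-40),.4),(*b2w(-4,-40),.3)],-84.9)
E
```

```text
scene 105 333 [ 94.3  98.3  99.6 101.3 103.5]
scene 120 362 [ 94.4  97.3  98.4  99.7 100.7]
scene 140 497 [ 95.2  98.2  99.  100.1 101.3]
scene 200 955 [ 98.  100.6 101.7 102.9 104. ]
scene 280 263 [100.6 103.3 104.1 105.1 106.2]
scene 295 511 [ 98.8  99.9 104.7 106.2 106.9]
scene 306 149 [ 99.7 100.5 103.3 106.4 107.1]
side 105 355 [ 97.   98.1 100.4 102.8 105.5]
side 120 448 [ 95.2  97.3  99.3 101.4 102.5]
side 140 659 [ 96.   98.  100.  101.7 103.1]
side 200 1127 [ 98.9 100.7 102.6 104.5 106.1]
side 280 268 [101.9 103.5 105.  106.7 108.2]
side 295 247 [ 99.5 102.  106.2 108.4 109.6]
side 306 6 [102.8 104.2 107.  108.9 109.1]
t 7.75 tcp [0.4444 0.1948 0.3949] bin [-149.5  271.1] yaw 6.6 tilt [-0.001 -0.002 -1.   ] turn -88.5 F [ 0.6 -1.2 -0.8] gap 84.5 q [ 0.33  0.12 -0.9   1.69  0.1   1.38 -0.48]
[14.58 31.09 -0.47]
[14.59 31.07  9.53]
```

Request:
arm_command(
  motion="14.6 31.1 -1 91.5 8.7; 14.6 31.1 -1 91.5 8.7; 14.6 31.1 -1 91.5 8.7; 14.6 31.1 -1 91.5 8.7; 14.6 31.1 -1 91.5 8.7; 14.6 31.1 -1 91.5 8.7; 14.6 31.1 -1 91.5 8.7; 14.6 31.1 -1 91.5 8.7; 14.6 31.1 -1 91.5 8.7; 14.6 31.1 -1 91.5 8.7; 14.6 31.1 -1 91.5 8.7; 14.6 31.1 9.5 91.5 8.7; 14.6 31.1 9.5 91.5 8.7; 14.6 31.1 9.5 91.5 8.7; 14.6 31.1 9.5 91.5 8.7",
)

```text
time_s: 9.25
tcp_pos: [0.625, -0.0965, 0.2985]
tcp_rot: [2.317, -2.116, -0.007]
force: [0.4, -1.4, 0.3]
finger_gap: 1.001
```

```bash
python3 - 2>/dev/null <<'E'
from h import *
for n in("wrist","side"):
    d=grab(n);P=pts(d);np.savez(n+"2.npz",**d)
    b=w2b(P);H,S,V=cv2.split(cv2.cvtColor(d["pixels"],cv2.COLOR_BGR2HSV))
    m=(abs(P[...,2]-.08)<.007)&(abs(b[...,0])<93)&(abs(b[...,1])<83)&(S>100)
    if m.sum()>9: print(n,"cheese",m.sum(),cv2.minAreaRect(b[m].astype(np.float32)),np.median(P[...,2][m]))
    print(lid(P),blue(d,P))
    z=P[...,2]*1000
    for nm,mm in(("lidfront",(abs(b[...,0])<90)&(z>112)&(z<200)&(b[...,1]>70)&(b[...,1]<120)),("rim-y",(abs(z-100)<5)&(abs(b[...,0])<80)&(abs(b[...,1]+87)<12)),("rim+y",(abs(z-100)<6)&(abs(b[...,0])<80)&(abs(b[...,1]-87)<9)),):
        if mm.sum()>9: print(nm,mm.sum(),np.percentile(b[mm][:,1],[1,10,50,90,99]).round(1))
    cv2.imwrite(f"pics/d_{n}.png",d["pixels"])
shift([(*b2w(-4,-8),.062)],-84.9)
E
```

```text
wrist cheese 6409 ((-3.281818389892578, 4.900774002075195), (56.153438568115234, 118.35608673095703), 88.30126953125) 0.0792843858629887
(np.int64(35940), array([66.6, 90.7, 91.1]), np.float64(273.0)) (array([-152.9,   68.2]), array([28.8, 67.6]), 62.8)
lidfront 12101 [93.3 94.5 97.1 98.3 98.9]
rim-y 974 [-90.8 -90.2 -88.1 -85.9 -85.6]
rim+y 1304 [83.6 84.1 86.  89.1 91.9]
side cheese 273 ((-27.902502059936523, 3.5641441345214844), (54.422515869140625, 77.86100006103516), 81.47615814208984) 0.07882729199132632
(np.int64(4562), array([90.4, 92.2, 93. ]), np.float64(270.0)) (array([-145. ,  122.6]), array([ 71. , 122.1]), 0.4)
lidfront 1731 [ 96.6  98.2 100.1 102.1 103.6]
rim-y 130 [-93.5 -91.3 -87.7 -84.9 -83.6]
t 9.35 tcp [ 0.6273 -0.0962  0.3027] bin [ -1.8 -39.3] yaw -84.8 tilt [ 0.003 -0.    -1.   ] turn 0.1 F [-0.7 -0.6  0.1] gap 86.6 q [ 0.42  0.39 -0.46  1.53  0.18  1.26 -1.55]
[-3.13  0.38 24.07]
```

View pics/d_wrist.png

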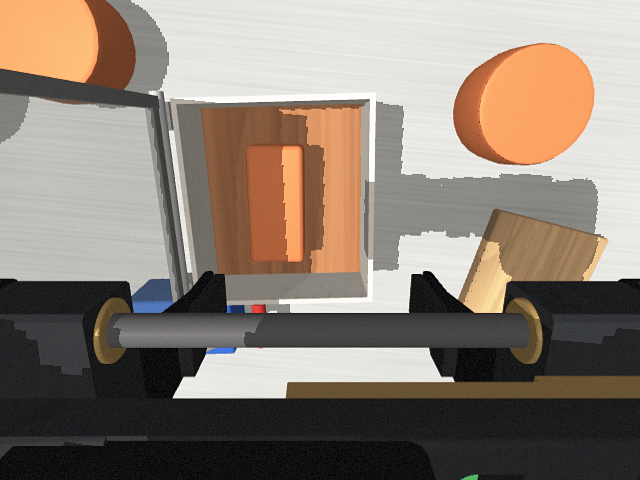

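Request:
arm_command(
  motion="-3.1 0.2 4 0 8.7; -3.1 0.2 8 0 8.7; -3.1 0.2 12 0 8.7; -3.1 0.2 15 0 8.7; -3.1 0.2 16 0 8.7; -3.1 0.2 16 0 8.7",
)

```text
time_s: 9.95
tcp_pos: [0.6221, -0.0656, 0.1414]
tcp_rot: [-2.319, 2.118, -0.001]
force: [0.3, 0.1, 0.3]
finger_gap: 0.994
```

```bash
python3 - 2>/dev/null <<'E'
from h import *
d=grab("wrist");P=pts(d);b=w2b(P);H,S,V=cv2.split(cv2.cvtColor(d["pixels"],cv2.COLOR_BGR2HSV))
m=(abs(P[...,2]-.08)<.007)&(abs(b[...,0])<93)&(abs(b[...,1])<83)&(S>100)
print("cheese",m.sum(),cv2.minAreaRect(b[m].astype(np.float32)))
cv2.imwrite("pics/e.png",d["pixels"])
shift([(*b2w(-4,-8),.062)],-84.9)
grab("side")
shift([(*b2w(-4,-8),.062)],-84.9)
E
```

```text
cheese 14300 ((8.118827819824219, 4.323902130126953), (56.00725173950195, 95.35324096679688), 88.26637268066406)
t 10.0 tcp [ 0.623  -0.0655  0.1427] bin [-2.5 -8.3] yaw -84.8 tilt [ 0.003 -0.    -1.   ] turn 0.1 F [-0.2  0.2  0.5] gap 87.1 q [ 0.36  0.52 -0.44  1.73  0.26  0.95 -1.67]
[-0.03  0.17  8.07]
t 10.05 tcp [ 0.6233 -0.0655  0.1434] bin [-2.2 -8.3] yaw -84.8 tilt [ 0.005 -0.    -1.   ] turn 0.1 F [-0.1  0.2  0.1] gap 86.6 q [ 0.36  0.52 -0.44  1.73  0.26  0.95 -1.67]
[-0.03  0.22  8.14]
```

View pics/e.png

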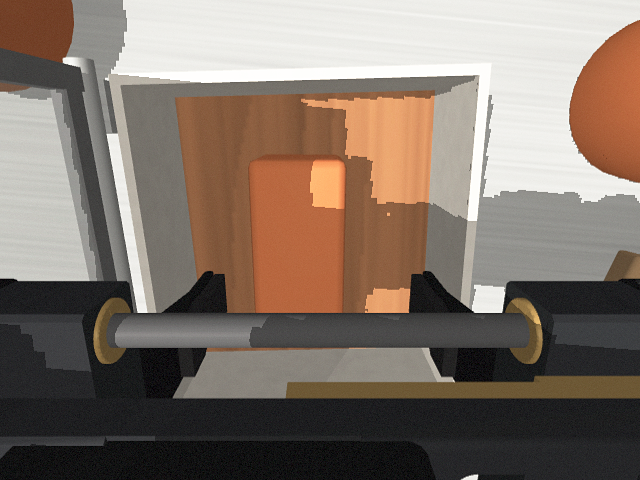

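Wrist view: the loaf (297,235) lies between the fingers, which are at px 225 and 412. The left finger clears the hinge-side face by a few mm. I'll lower, nudge the loaf away from the lid, then grip.

Request:
arm_command(
  motion="0 0.1 2.5 0 8.7; 0 0.1 4.5 0 8.7; 0 0.1 6 0 8.7; 0 0.1 6 0 8.7; 0.3 0.1 6 0 8.0; 0.6 0.1 6 0 7.4; 0.9 0.1 6 0 7; 1.2 0.1 6 0 7; 1.2 0.1 6 0 7; 1.0 0.1 6 0 7; 1.0 0.1 7 0 7; 1.0 0.1 8 0 7; 1.0 0.1 8 0 7",
  grip_force=20,
)

```text
time_s: 11.35
tcp_pos: [0.6194, -0.0762, 0.0583]
tcp_rot: [2.317, -2.117, -0.005]
force: [0.6, -0.2, 0.2]
finger_gap: 0.801
```

```bash
python3 - 2>/dev/null <<'E'
from h import *
d=grab("side");P=pts(d);print(lid(P),blue(d,P))
shift([],-84.9)
E
```

```text
(np.int64(6658), array([17.8, 91.6, 92.9]), np.float64(233.0)) (array([-145.4,  122.8]), array([ 71. , 120.6]), 1.1)
t 11.4 tcp [ 0.6201 -0.076   0.0591] bin [ -6.6 -18.3] yaw -84.8 tilt [-0.003 -0.    -1.   ] turn 0.1 F [-0.1  0.6 -0.1] gap 70.1 q [ 0.34  0.62 -0.4   1.79  0.32  0.8  -1.7 ]
```

Close and lift a little, then check.

Request:
arm_command(
  motion="0 0 0 0 6; 0 0 0 0 5; 0 0 0 0 4; 0 0 0 0 4; 0 0 0 0 4; 0 0 0 0 4; 0 0 -1 0 4; 0 0 -3 0 4; 0 0 -6 0 4; 0.5 0 -10 0 4; 1 0 -14 0 4; 1.5 0 -18 0 4; 1.5 0 -18 0 4",
  grip_force=25,
)

```text
time_s: 12.7
tcp_pos: [0.6259, -0.0919, 0.248]
tcp_rot: [-2.313, 2.117, -0.017]
force: [1.2, 0.3, -2.2]
finger_gap: 0.64
```

```bash
python3 - 2>/dev/null <<'E'
from h import *
for n in("side","scene"):
    d=grab(n);P=pts(d);print(lid(P),blue(d,P));cv2.imwrite(f"pics/f_{n}.png",d["pixels"])
    b=w2b(P);H,S,V=cv2.split(cv2.cvtColor(d["pixels"],cv2.COLOR_BGR2HSV));z=P[...,2]
    m=(H<16)&(S>140)&(z>.14)&(z<.30)&(abs(b[...,0])<120)&(abs(b[...,1]+30)<90)
    if m.sum()>20: print("held",m.sum(),"zrange",np.percentile(z[m],[1,99]).round(3),"rect",cv2.minAreaRect(b[m].astype(np.float32)))
bd=np.array([.5166,-.361])
shift([(*bd,.22),(*bd,.06)],-99.4)
E
```

```text
(np.int64(6395), array([48.4, 91.6, 92.9]), np.float64(271.0)) (array([-145.9,  122.7]), array([ 69.9, 120.5]), 0.5)
held 1091 zrange [0.22  0.268] rect ((-2.614482879638672, -30.042991638183594), (125.30012512207031, 69.42750549316406), 7.794909954071045)
(np.int64(6195), array([46.8, 90.7, 92.1]), np.float64(282.0)) (array([-142.6,  123.1]), array([117.5,  71.1]), 88.6)
held 1362 zrange [0.22  0.266] rect ((17.765094757080078, -35.053863525390625), (70.60478210449219, 79.4742202758789), 86.8118896484375)
t 12.8 tcp [ 0.6224 -0.0911  0.2416] bin [ -6.1 -33.6] yaw -84.9 tilt [ 0.001 -0.001 -1.   ] turn 14.5 F [-0.5  0.5 -3.3] gap 55.8 q [ 0.42  0.43 -0.46  1.62  0.21  1.14 -1.58]
[25.93 12.96  2.17]
[25.92 12.98 18.17]
```

View pics/f_side.png

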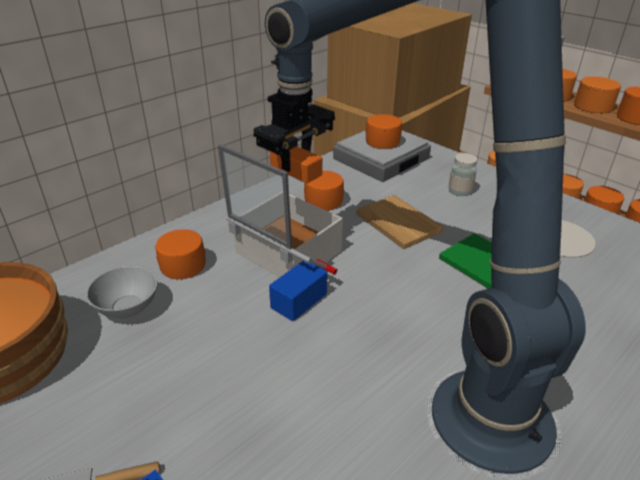

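Side view: the loaf (305,165) is held level above the bin. The lid is still upright on the block (300,290). Now over to the board.

Request:
arm_command(
  motion="4.5 2.2 0 2.5 4; 9 4.5 0 5 4; 13.5 6.7 0.5 7.5 4; 18 9 1 10 4; 22 11 1.5 12.5 4; 25 12.5 2 14.5 4; 25.9 13 2.2 14.5 4; 25.9 13 6 14.5 4; 25.9 13 10 14.5 4; 25.9 13 13.5 14.5 4; 25.9 13 16 14.5 4; 25.9 13 17.5 14.5 4; 25.9 13 17.5 14.5 4; 25.9 13 17.5 14.5 4",
)

```text
time_s: 14.2
tcp_pos: [0.517, -0.36, 0.066]
tcp_rot: [-2.034, 2.393, -0.0]
force: [0.1, -0.3, -2.4]
finger_gap: 0.643
```

```bash
python3 - 2>/dev/null <<'E'
from h import *
for i in range(2):
    d=grab(["side","scene"][i]);shift([],-99.4)
    P=pts(d);H,S,V=cv2.split(cv2.cvtColor(d["pixels"],cv2.COLOR_BGR2HSV));z=P[...,2]
    m=(H<12)&(S>150)&(z>.0)&(z<.13)&(np.hypot(P[...,0]-.517,P[...,1]+.361)<.11)
    print(m.sum(),np.percentile(z[m],[1,5,95,99]).round(4),rect(P[m]))
E
```

```text
t 14.25 tcp [ 0.5176 -0.3604  0.0669] bin [-141.6 -288.9] yaw -99.3 tilt [ 0.002 -0.001 -1.   ] turn 0.1 F [ 0.1  0.2 -2.9] gap 55.7 q [ 0.75  0.6  -0.29  1.78  0.23  0.8  -1.39]
369 [0.0388 0.0424 0.0864 0.1236] (array([ 500.4, -337.5]), array([112.3, 106.8]), 39.9)
t 14.3 tcp [ 0.5177 -0.3607  0.0673] bin [-141.5 -289.1] yaw -99.3 tilt [ 0.003 -0.002 -1.   ] turn 0.1 F [ 0.2  0.3 -2.7] gap 55.7 q [ 0.75  0.6  -0.29  1.78  0.23  0.8  -1.39]
633 [0.0401 0.0438 0.0896 0.1276] (array([ 537.9, -346.8]), array([106.3, 159.3]), 24.7)
```

Request:
arm_command(
  motion="0 0 0.5 0 4; 0 0 1.0 0 4; 0 0 1.4 0 4; 0 0 1.5 0 4; 0 0 1.5 0 4",
)

```text
time_s: 14.8
tcp_pos: [0.5164, -0.3603, 0.0508]
tcp_rot: [2.033, -2.394, -0.0]
force: [-1.7, -0.6, -0.4]
finger_gap: 0.645
```

Request:
arm_command(
  motion="0 0 0.1 0 4; 0 0 0.2 0 4; 0 0 0.2 0 4",
)

```text
time_s: 15.1
tcp_pos: [0.5164, -0.3603, 0.0508]
tcp_rot: [2.033, -2.394, 0.0]
force: [-5.1, 2.5, 11.6]
finger_gap: 0.644
```

The force went from -2.9 N to +11.6 N, so the loaf is on the board. I'll ease off, open slowly and retreat straight up.

Request:
arm_command(
  motion="0 0 -0.1 0 4; 0 0 -0.15 0 6; 0 0 -0.15 0 7.0; 0 0 -0.15 0 7.6; 0 0 -0.15 0 7.6; 0 0 -0.15 0 7.6; 0 0 -2 0 7.6; 0 0 -5 0 7.6; 0 0 -9 0 7.6; 0 0 -13 0 7.6; 0 0 -17 0 7.6; 0 0 -21 0 7.6; -0 -10 -24 0 7.6; -0 -15 -24 0 7.6; -0 -15 -24 0 7.6",
)

```text
time_s: 16.6
tcp_pos: [0.6626, -0.3848, 0.2898]
tcp_rot: [-2.032, 2.395, -0.003]
force: [0.8, -0.2, 0.5]
finger_gap: 0.872
```

```bash
python3 - 2>/dev/null <<'E'
from h import *
shift([],-99.4)
bd=np.array([516.6,-361.]);t=np.radians(-9.4);Rb=np.array([[np.cos(t),-np.sin(t)],[np.sin(t),np.cos(t)]])
for n in("side","scene"):
    d=grab(n);P=pts(d);print(n,lid(P),blue(d,P));cv2.imwrite(f"pics/g_{n}.png",d["pixels"])
    H,S,V=cv2.split(cv2.cvtColor(d["pixels"],cv2.COLOR_BGR2HSV));z=P[...,2]
    m=(H<14)&(S>150)&(abs(z-.07)<.006)&(np.hypot(P[...,0]-.517,P[...,1]+.361)<.11)
    if m.sum(): q=P[m];r=cv2.minAreaRect(((q[:,:2]*1000-bd)@Rb).astype(np.float32));print("cheese on board frame",r,"z",np.percentile(q[:,2],[2,50,98]).round(4))
    for nm,c in(("wa",(.737,-.29)),("wb",(.757,.171))):
        m=(H<14)&(S>150)&(abs(z-.075)<.006)&(np.hypot(P[...,0]-c[0],P[...,1]-c[1])<.08);print(nm,rect(P[m]))
    m=(S<60)&(abs(z-.057)<.005)&(np.hypot(P[...,0]-.715,P[...,1]-.339)<.1);print("bowl",rect(P[m]))
E
```

```text
t 16.6 tcp [ 0.6626 -0.3848  0.2898] bin [  -0.4 -330. ] yaw -99.4 tilt [ 0.001 -0.001 -1.   ] turn 0.0 F [ 0.8 -0.2  0.5] gap 75.8 q [ 0.65  0.62 -0.32  1.19  0.19  1.36 -1.39]
side (np.int64(4218), array([91.4, 92.2, 93.1]), np.float64(197.0)) (array([-145.3,  122.8]), array([ 70.6, 121.4]), 0.8)
cheese on board frame ((-0.8167915344238281, 4.559368133544922), (124.87391662597656, 54.454315185546875), 0.7980203032493591) z [0.0646 0.0687 0.0727]
wa (array([ 734.3, -287.6]), array([104.3, 104.1]), 44.2)
wb (array([754.5, 170.9]), array([105.2, 107.2]), 47.8)
bowl (array([715.7, 340.8]), array([147.5, 153. ]), 62.3)
scene (np.int64(3507), array([91.2, 91.8, 92.3]), np.float64(199.0)) (array([-142.6,  122.5]), array([117.2,  71.1]), 89.8)
cheese on board frame ((0.589874267578125, 2.4020633697509766), (57.550392150878906, 121.42019653320312), 89.71492767333984) z [0.0648 0.0692 0.0732]
wa (array([ 739.1, -290.9]), array([106.2, 106.8]), 75.3)
wb (array([759.2, 169.9]), array([105.1, 106. ]), 38.9)
bowl (array([715.2, 338.4]), array([148.1, 147.9]), 31.2)
```

View pics/g_scene.png

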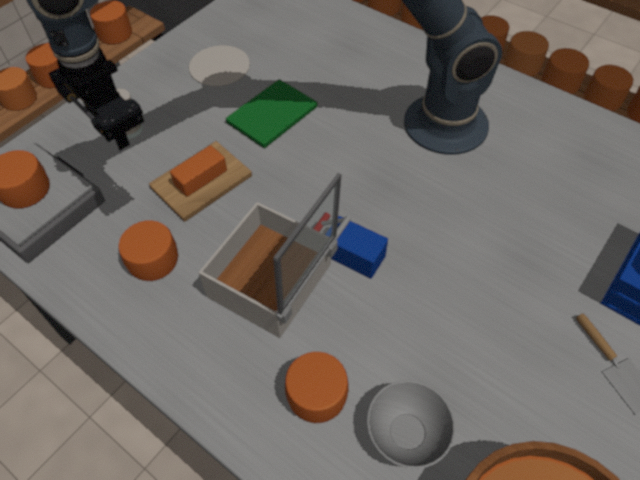

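The loaf (200,170) lies flat and centred on the wooden board. The lid is upright on the block (360,248), the other objects haven't moved, and the arm is clear.

```bash
python3 -c "
from station import manip
print(manip.finish_job())"
```

```text
the job is handed in; nothing more can be done
None
```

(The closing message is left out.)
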